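# Fetch the boxed-in bike light for charging

## Task

The bike light at the back of the little teak tray is boxed in: first move the three things around it (ring dish, note clip and flask) off to the cork mat and leave them standing there. Then stand the bike light upright in the middle of the round charging pad, and after that put the three things back, each upright on the same spot of the tray it came from. Keep everything upright throughout and leave the other things on the shelf where they are.

Things in the scene. Friction and masses are not known exactly. Their poses are not given: they have to be found in the camera images.
- light_mid (a point): Bike light: upright red aluminium cylinder, 34 mm diameter, 70 mm tall, flat foot and round black button on top; stands on the tray at the tray's origin with its back to the teak block. The point is on its axis, half-way up (35 mm above its underside); z up along the axis. Grasp it across the diameter at this point, fingers to its left and right (along the tray's y), once its neighbours are gone.
- dish_mid (a point): White porcelain ring dish: round saucer 58 mm diameter with a rim 14 mm high, and from its middle an upright post 18 mm in diameter whose rounded top is 76 mm above the underside. The point is on the post's axis 45 mm above the underside: grasp the post there; z up.
- clip_mid (a point): Chrome note holder: upright steel drum 40 mm diameter and 45 mm tall with a small spring clip (26 mm wide) on top, 70 mm tall overall. The point is on its axis 35 mm above the underside, on the upper part of the drum: grasp the drum there; z up.
- flask_mid (a point): Aluminium hand-spray flask: round body 46 mm diameter and about 56 mm tall, with a narrower black cap (26 mm) on top, 82 mm tall overall. The point is on its axis 36 mm above the underside, on the wide lower part, to be grasped there; z up.
- tray: Fixed teak board 140 x 184 mm, 8 mm thick. Origin on the shelf surface below the light's place; x to the back (away from the robot), y left. Teak block behind the light: face at x = 28 mm, 14 thick, 50 wide, top 58 mm above the shelf. Grey discs near (-55, 0), (0, 55), (0, -55) mm bear the three things, in any order; grip each with the fingers square to the line from light to thing.
- mat: Fixed flat cork mat 270 mm (its x) by 130 mm (its y), 4 mm thick, to one side of the tray; either side. Origin: centre of the underside on the shelf. Room for the three things in a row along x, 85 mm apart.
- pad: Fixed round white charging pad, 76 mm diameter, 10 mm thick, with a dark flat disc in the middle of its top, on the other side of the tray. Origin: centre of the underside on the shelf.
- tipcap: Bystander: loose black plastic umbrella tip cap, cone 30 mm across the foot and 47 mm tall, standing between robot and tray; origin at its underside.
- pot: Bystander: small terracotta plant pot, 70 mm diameter, 60 mm tall with leaves to about 90 mm; loose; origin at its underside.
- case: Bystander: grey hard glasses case, 65 x 140 mm (long along its y), 40 mm tall; loose; origin at its underside.
Not all that is in view belongs to the job. Of the things that look like the part that bears light_mid, the middle-sized one is meant.

How it is judged:
On the way, in this order (a step that is already met when the one before it is completed fails the run):
1. ring dish, note clip and flask all stand released on the cork mat, the light still on the tray (x of dish_mid in the frame of mat between -0.135 and 0.135 m and y of dish_mid in the frame of mat between -0.065 and 0.065 m and z of dish_mid in the frame of mat between 0.043 and 0.055 m and angle between each of dish_mid, clip_mid, flask_mid's own z axis and vertical below 0.15 rad and x of clip_mid in the frame of mat between -0.135 and 0.135 m and y of clip_mid in the frame of mat between -0.065 and 0.065 m and z of clip_mid in the frame of mat between 0.033 and 0.045 m and x of flask_mid in the frame of mat between -0.135 and 0.135 m and y of flask_mid in the frame of mat between -0.065 and 0.065 m and z of flask_mid in the frame of mat between 0.034 and 0.046 m and linear speed of each of dish, clip, flask below 0.02 m/s and angular speed of each of dish, clip, flask below 0.3 rad/s and contact force between the fingers and dish below 0.1 N and contact force between the fingers and clip below 0.1 N and contact force between the fingers and flask below 0.1 N and distance of light_mid from where it was at the start of the episode below 0.02 m), for 0.2 s.
2. the bike light stands released in the middle of the charging pad while the three others are still on the mat (horizontal distance between light_mid and pad below 0.014 m and z of light_mid in the frame of pad between 0.04 and 0.05 m and angle between light_mid's own z axis and vertical below 0.1 rad and linear speed of light below 0.02 m/s and angular speed of light below 0.3 rad/s and contact force between the fingers and light below 0.1 N and x of dish_mid in the frame of mat between -0.135 and 0.135 m and y of dish_mid in the frame of mat between -0.065 and 0.065 m and z of dish_mid in the frame of mat between 0.043 and 0.055 m and angle between each of dish_mid, clip_mid, flask_mid's own z axis and vertical below 0.15 rad and x of clip_mid in the frame of mat between -0.135 and 0.135 m and y of clip_mid in the frame of mat between -0.065 and 0.065 m and z of clip_mid in the frame of mat between 0.033 and 0.045 m and x of flask_mid in the frame of mat between -0.135 and 0.135 m and y of flask_mid in the frame of mat between -0.065 and 0.065 m and z of flask_mid in the frame of mat between 0.034 and 0.046 m), for 0.2 s.
At the end, for the whole second after the job is handed in: The bike light stands upright on the charging pad within 14 mm of its middle; ring dish, note clip and flask each stand upright within 15 mm of where they stood at the start; all are released and at rest (horizontal distance between light_mid and pad below 0.014 m and z of light_mid in the frame of pad between 0.04 and 0.05 m and angle between each of light_mid, dish_mid, clip_mid, flask_mid's own z axis and vertical below 0.1 rad and linear speed of each of light, dish, clip, flask below 0.02 m/s and angular speed of each of light, dish, clip, flask below 0.3 rad/s and contact force between the fingers and light below 0.1 N and distance of each of dish_mid, clip_mid, flask_mid from where it was at the start of the episode below 0.015 m and contact force between the fingers and dish below 0.1 N and contact force between the fingers and clip below 0.1 N and contact force between the fingers and flask below 0.1 N); the robot touches nothing.
It fails at once if the umbrella tip cap is moved by more than 20 mm (distance of tipcap from where it was at the start of the episode above 0.02 m).
It fails at once if the plant pot is moved by more than 20 mm (distance of pot from where it was at the start of the episode above 0.02 m).
It fails at once if the glasses case is moved by more than 20 mm (distance of case from where it was at the start of the episode above 0.02 m).
It fails at once if the light, dish, note clip or flask is tipped over (more than about 35 degrees) (angle between any of dish_mid, clip_mid, flask_mid, light_mid's own z axis and vertical above 0.6 rad).
It also fails if it takes over 147 s, if anything falls off the work surface, if the arm or the gripper's body presses on something with over 40 N, if the wrist force passes 120 N, or if a joint passes its speed limit or range.

## Robot

A 7-joint arm with a two-finger parallel gripper is mounted at the origin on the work surface. World frame = base frame: x ahead of the robot, y to its left, z up, the work surface at z = 0. Lengths are in m, angles in rad, forces in N, time in s.
With the tool pointing down it reaches from about 0.425 to 0.925 m from the base axis. Payload 6.8 kg.
Tool frame: the origin (TCP) lies on the centre line of the jaws, within the pads' length; the fingertips stand 11 mm ahead of it and the grasp point (between the pads) lies 8 mm behind it; z points along the fingers, y is the direction in which the jaws open and shut (so a half turn about z gives the same grasp; the last joint's range is limited). The gripper opens to 85 mm and grips with 20 to 120 N. Pads are 22 mm wide; open, the fingers measure 114 mm over their backs; the gripper's body (76 mm by 85 mm) begins 54 mm behind the grasp point. The pads swing forward as they close: fully open they stand 13 mm farther back than shut.
Start: joints at [1.216, 0.477, 0.022, 1.555, -0.011, 1.109, -0.083], TCP at [0.165, -0.655, 0.242] pointing down, gripper open.
Joint ranges: [-2.96, 2.96], [-0.34, 2.1], [-1.41, 1.46], [0.24, 2.44], [-1.37, 4.51], [0.17, 1.92], [-2.96, 2.96]. Speed limits (rad/s): [2.39, 2.39, 3.14, 3.14, 3.14, 3.14, 3.14].

## Interface

Orientations are given as a rotation vector (axis times angle).
In Python, from bench import r gives the robot as it stands.
- The arm moves only by the tool send_rows, never from a script. Its argument "deltas" is a list of rows, each a list of 7 numbers: the opening, from 0 (shut) to 1 (fully open), then the shift along the tool's x, y, z as a fraction of full scale, then the turn, a rotation vector about the tool's x, y, z as a fraction of full scale. In form: [[hand, x, y, z, ax, ay, az], ...]. A call has 1 to 20 rows; each row is the pose to reach, as a shift and turn from the pose commanded when the call began, along the tool's axes at that moment, turning the shorter way round; what a row does not reach only later rows make up. Full scale, the value 1, is 150 mm for a shift and 180 degrees for a turn. A row lasts 1/12 s, in which the tool goes at most 41.7 mm and 7.16 degrees, less where a joint would pass 70% of its speed; a pose out of reach is approached as far as the arm can. A call with a number of a shift or a turn outside -1 to 1 is refused whole. A call with a gripper value outside its range is refused whole. The fingers move at their own pace and stop on an object; "squeeze" is the grip in N (left out, the last holds). Time passes only in rows, so rows that repeat a pose let the fingers close. It gives the time, the measured TCP pose, the force and the opening at its end, in the units of the state.
- r.get_obs(): the state, without advancing time (a new reading comes with each control period).
- r.grab_frame(name): name is "side" or "top" or "wrist"; returns a dict with "pixels" (420x560x3 uint8, red, green, blue), "camera_matrix" (3x3 intrinsics, pixels), "dist_coeffs" ([k1, k2, p1, p2, k3] as OpenCV has them; the pictures are not rectified), "rvec" (rotation vector, rad) and "tvec" (3), from world to camera coordinates, as OpenCV has them. Camera axes: x right, y down, z forward; pixel columns grow to the right and rows downward; lengths in m; the calibration is good to about 2 mm. A picture is of the moment at which its call begins. There is no depth.
- r.hand_in(): hands the job in, once; it reports no verdict.
The state is a dict: "clock": time; "joints": joint angles; "qvel": joint speeds; "tau": joint torques, N m; "tcp_pos": TCP position; "orientation": TCP orientation; "contact_force": force on the tool from outside, world axes, zero at the start; "moment": the same for the moment, N m; "grip_width": finger opening in m.
Only numpy, scipy, OpenCV 4.12 (cv2) and the standard library are available. Lean on these libraries where they do the work, as an engineer would, in place of code of your own. Each camera call takes 0.05 s, during which the arm holds its last target. There are 200 camera calls.

## Working session

There is one attempt and no reset: what is moved stays moved. The work goes in short steps, Python scripts to look and compute and a tool call to move; the robot and the scene stay as the last step left them, time stands still between calls to the robot, and variables do not carry over. Pictures are saved under pics/ and viewed, about 12 in all and at most 16, crops included, and the job is handed in when it is done.

Besides the shell and the picture viewer there is one more tool, called after "Call:" by a JSON object that holds its "api" and its "payload". send_rows: Moves the arm, as the interface text tells. Shift numbers are shares of 150 mm and turn numbers shares of 180 degrees, none past 1 either way. Its arguments: {"type":"object","properties":{"deltas":{"type":"array","items":{"type":"array","items":{"type":"number"}}},"squeeze":{"type":"number"}},"required":["deltas"]}

```bash
mkdir -p pics; ls; cat > h.py <<'E'
import numpy as np, cv2
from bench import r
def grab(n,f):
    d=r.grab_frame(n); np.savez('pics/'+f+'.npz',**d); cv2.imwrite('pics/'+f+'.png',d['pixels'][:,:,::-1]); return d
def load(f): return dict(np.load('pics/'+f+'.npz'))
def ray(d,uv):
    K=d['camera_matrix'];R=cv2.Rodrigues(d['rvec'])[0];t=np.ravel(d['tvec'])
    p=cv2.undistortPoints(np.array([[uv]],float),K,d['dist_coeffs'])[0,0]
    return -R.T@t, R.T@np.array([p[0],p[1],1])
def at(d,uv,z):
    c,v=ray(d,uv); return c+v*(z-c[2])/v[2]
def proj(d,P): return cv2.projectPoints(np.array(P,float).reshape(-1,3),d['rvec'],d['tvec'],d['camera_matrix'],d['dist_coeffs'])[0][:,0]
E
python3 - <<'E'
from h import *
np.set_printoptions(precision=4,suppress=True)
a=grab('top','t0');b=grab('side','s0')
for d in(a,b): print(ray(d,(280,210)), d['camera_matrix'][0,0])
cv2.imwrite('pics/ts.png',cv2.resize(np.vstack([a['pixels'],b['pixels']]),None,fx=.7,fy=.7)[:,:,::-1])
print(r.get_obs())
E
```

```text
pics
(array([0.507 , 0.0171, 1.0723]), array([ 0.0698, -0.0098, -0.9976])) 472.0006085870545
(array([ 0.0598, -0.5137,  0.5333]), array([ 0.5861,  0.6153, -0.5276])) 384.44916667539417
{'clock': 0.1, 'joints': array([ 1.2159,  0.4777,  0.0223,  1.5563, -0.0115,  1.1093, -0.0831]), 'qvel': array([ 0.0009, -0.003 , -0.0007, -0.0021, -0.001 , -0.0004, -0.0006]), 'tau': array([  0.0045, -59.7749,   1.6134, -28.1956,   0.0128,   0.0049,
        -0.    ]), 'tcp_pos': array([ 0.1648, -0.654 ,  0.2414]), 'orientation': array([-3.1161, -0.3866,  0.0005]), 'contact_force': array([-0.2804, -0.2763,  0.2789]), 'moment': array([ 0.0055,  0.0204, -0.0059]), 'grip_width': 0.08558887022798424}
```

View pics/t0.png

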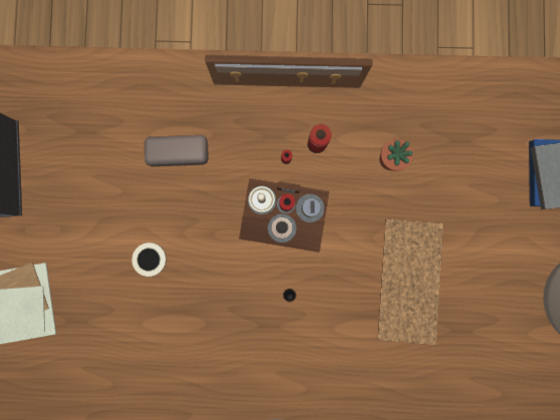

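View pics/s0.png

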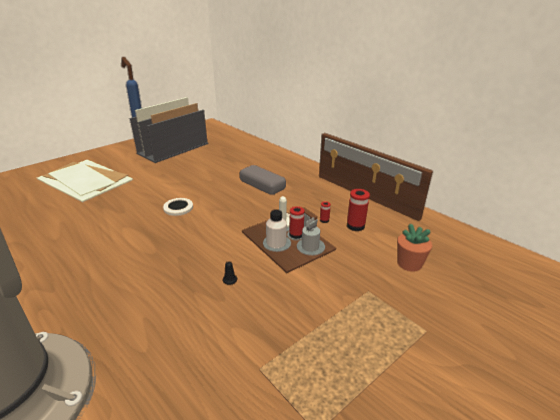

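```bash
python3 - <<'E'
from h import *
a=load('t0')['pixels'];s=load('s0')['pixels']
c1=cv2.resize(a[165:265,225:345],None,fx=5,fy=5,interpolation=cv2.INTER_CUBIC)
cv2.imwrite('pics/c1.png',c1[:,:,::-1])
c2=cv2.resize(s[180:280,230:350],None,fx=5,fy=5,interpolation=cv2.INTER_CUBIC)
cv2.imwrite('pics/c2.png',c2[:,:,::-1])
E
```

```text
(no output)
```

View pics/c1.png

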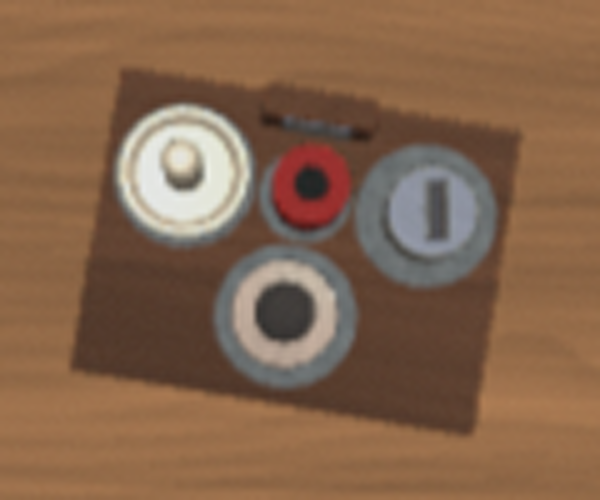

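View pics/c2.png

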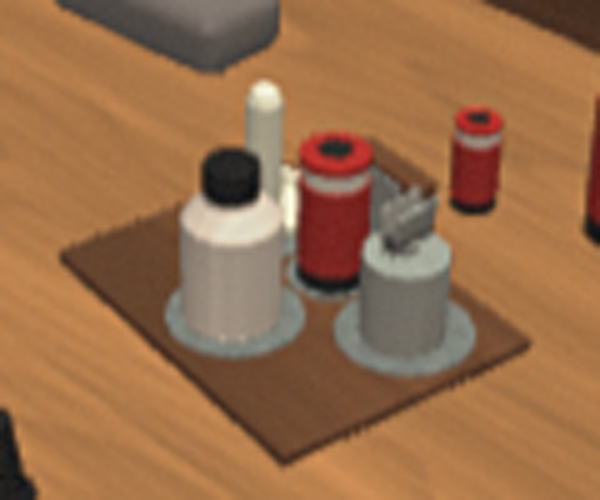

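```bash
python3 - <<'E'
from h import *
np.set_printoptions(precision=4,suppress=True)
a=load('t0');s=load('s0')
f=lambda p:((p[0]+.5)/5-.5+225,(p[1]+.5)/5-.5+165)
g=lambda p:((p[0]+.5)/5-.5+230,(p[1]+.5)/5-.5+180)
C=np.array([at(a,f(p),.008) for p in[(122,69),(521,131),(473,435),(72,370)]])[:,:2];print('tray',C)
d=[np.arctan2(*(C[i]-C[j])[::-1]) for i,j in((0,1),(3,2))]+[np.arctan2(*(C[i]-C[j])[::-1])+np.pi/2 for i,j in((0,3),(1,2))]
print(np.array(d)-np.pi/2, C.mean(0))
for n,p,z in[('light',(312,183),.078),('dishtip',(182,163),.084),('dishrim',(185,172),.022),('flask',(284,311),.09),('flaskshoulder',(285,314),.06),('drum',(432,211),.053),('clip',(437,210),.078),('discF',(286,316),.009),('discC',(427,216),.009)]: print(n,at(a,f(p),z))
for n,p,z in[('light',(336,152),.078),('dishtip',(264,85),.083),('flask',(232,163),.09),('drum',(405,247),.053),('discF',(235,308),.009),('discC',(405,329),.009)]: print('side',n,at(s,g(p),z))
print('pad',at(a,(149,259),.01),at(s,(178,206.5),.01))
print('mat',[at(a,p,.004)[:2] for p in[(386,219),(443,223),(437,344),(379,341)]])
print('tip',at(a,(290,295),.047),'pot',at(a,(398,155),.06),'case',at(a,(176,150),.04), 'small red',at(a,(287,155),.045),'big',at(a,(320,135),.1))
print('wall',at(a,(206,58),.1),at(a,(370,62),.1))
E
```

```text
tray [[ 0.6517  0.0787]
 [ 0.6277 -0.1029]
 [ 0.49   -0.0835]
 [ 0.5148  0.0974]]
[-0.1314 -0.1361 -0.1358 -0.1399] [ 0.571  -0.0026]
light [ 0.5956 -0.0071  0.078 ]
dishtip [0.6022 0.0479 0.084 ]
dishrim [0.6041 0.0484 0.022 ]
flask [0.5408 0.0037 0.09  ]
flaskshoulder [0.5405 0.0028 0.06  ]
drum [ 0.5869 -0.0599  0.053 ]
clip [ 0.5854 -0.0601  0.078 ]
discF [0.5413 0.0016 0.009 ]
discC [ 0.588 -0.061  0.009]
side light [ 0.5932 -0.0085  0.078 ]
side dishtip [0.6053 0.051  0.083 ]
side flask [0.5398 0.0026 0.09  ]
side drum [ 0.5881 -0.057   0.053 ]
side discF [0.5435 0.0048 0.009 ]
side discC [ 0.5886 -0.0594  0.009 ]
pad [0.4644 0.2973 0.01  ] [0.4594 0.2897 0.01  ]
mat [array([ 0.5671, -0.2337]), array([ 0.5611, -0.3622]), array([ 0.2924, -0.3482]), array([ 0.2955, -0.2199])]
tip [ 0.3962 -0.0187  0.047 ] pot [ 0.7033 -0.2455  0.06  ] case [0.7068 0.24   0.04  ] small red [ 0.7005 -0.0056  0.045 ] big [ 0.7339 -0.0723  0.1   ]
wall [0.893  0.1712 0.1   ] [ 0.8923 -0.1749  0.1   ]
```

Call:
{"api": "send_rows", "payload": {"deltas": [[1, 0.925, -0.788, 0, 0, 0, 0], [1, 0.925, -0.788, 0, 0, 0, 0], [1, 0.925, -0.788, 0, 0, 0, 0], [1, 0.925, -0.788, 0, 0, 0, 0], [1, 0.925, -0.788, 0, 0, 0, 0], [1, 0.925, -0.788, 0, 0, 0, 0], [1, 0.925, -0.788, 0, 0, 0, 0]], "squeeze": 40}}

```text
clock: 0.68
tcp_pos: [0.2711, -0.5054, 0.2423]
orientation: [-3.117, -0.39, 0.0]
contact_force: [-0.8, -1.4, 0.0]
grip_width: 0.0853
```

Call:
{"api": "send_rows", "payload": {"deltas": [[1, 0.925, -0.788, 0, 0, 0, 0], [1, 0.925, -0.788, 0, 0, 0, 0], [1, 0.925, -0.788, 0, 0, 0, 0], [1, 0.925, -0.788, 0, 0, 0, 0], [1, 0.925, -0.788, 0, 0, 0, 0], [1, 0.925, -0.788, 0, 0, 0, 0], [1, 0.925, -0.788, 0, 0, 0, 0]]}}

```text
clock: 1.27
tcp_pos: [0.3758, -0.3586, 0.2422]
orientation: [3.117, 0.386, -0.001]
contact_force: [-0.8, -1.6, -0.2]
grip_width: 0.0857
```

Call:
{"api": "send_rows", "payload": {"deltas": [[1, 0.925, -0.788, 0, 0, 0, 0], [1, 0.925, -0.788, 0, 0, 0, 0], [1, 0.925, -0.788, 0, 0, 0, 0], [1, 0.925, -0.788, 0, 0, 0, 0], [1, 0.925, -0.788, 0, 0, 0, 0], [1, 0.925, -0.788, 0, 0, 0, 0], [1, 0.925, -0.788, 0, 0, 0, 0]]}}

```text
clock: 1.85
tcp_pos: [0.4815, -0.2112, 0.242]
orientation: [3.117, 0.383, -0.001]
contact_force: [-0.3, -0.5, 0.1]
grip_width: 0.0853
```

Call:
{"api": "send_rows", "payload": {"deltas": [[1, 0.925, -0.788, 0, 0, 0, -0.378], [1, 0.925, -0.788, 0, 0, 0, -0.378], [1, 0.925, -0.788, 0, 0, 0, -0.378], [1, 0.925, -0.788, 0, 0, 0, -0.378], [1, 0.925, -0.788, 0.25, 0, 0, -0.378], [1, 0.925, -0.788, 0.25, 0, 0, -0.378], [1, 0.925, -0.788, 0.25, 0, 0, -0.378], [1, 0.925, -0.788, 0.25, 0, 0, -0.378], [1, 0.925, -0.788, 0.25, 0, 0, -0.378], [1, 0.925, -0.788, 0.25, 0, 0, -0.378], [1, 0.925, -0.788, 0.25, 0, 0, -0.378], [1, 0.925, -0.788, 0.25, 0, 0, -0.378]]}}

```text
clock: 2.85
tcp_pos: [0.5872, -0.0642, 0.2043]
orientation: [2.375, 2.056, -0.002]
contact_force: [0.3, 0.6, 0.5]
grip_width: 0.0852
```

```bash
python3 - <<'E'
from h import *
np.set_printoptions(precision=4,suppress=True)
d=grab('wrist','w0');print(r.get_obs()['tcp_pos'],r.get_obs()['orientation'])
q=proj(d,[(.5875,-.06,.053),(.595,-.0075,.078),(.541,.0028,.09),(.6035,.0485,.084),(.6035,.0485,.022)]);print(q)
im=cv2.imread('pics/w0.png')
for p in q: cv2.drawMarker(im,tuple(int(round(v)) for v in p),(0,255,0),0,16)
s=load('s0')['pixels'][185:225,145:215,::-1]; im[:160,:280]=cv2.resize(s,(280,160))
cv2.imwrite('pics/w0m.png',im)
E
```

```text
[ 0.5873 -0.0634  0.2045] [ 2.3738  2.0572 -0.0018]
[[279.845  193.9072]
 [279.8121 132.805 ]
 [201.9773 130.6466]
 [280.484   48.2852]
 [280.3146  59.8495]]
```

View pics/w0m.png

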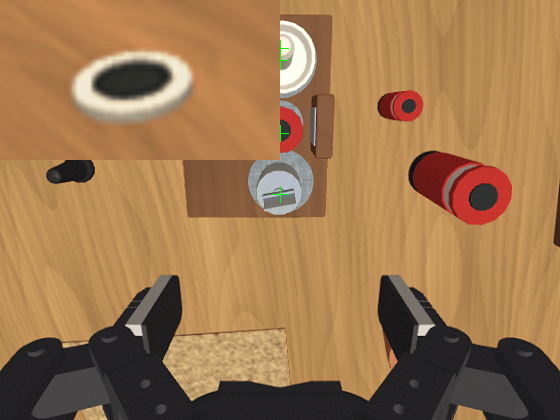

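Call:
{"api": "send_rows", "payload": {"deltas": [[1, 0.03, 0, 0.2, 0, 0, 0], [1, 0.03, 0, 0.4, 0, 0, 0], [1, 0.03, 0, 0.6, 0, 0, 0], [1, 0.03, 0, 0.7, 0, 0, 0], [1, 0.03, 0, 0.7, 0, 0, 0], [1, 0.03, 0, 0.7, 0, 0, 0]]}}

```text
clock: 3.4
tcp_pos: [0.5878, -0.0569, 0.0994]
orientation: [-2.369, -2.062, 0.002]
contact_force: [-0.5, -0.2, 0.0]
grip_width: 0.0854
```

Call:
{"api": "send_rows", "payload": {"deltas": [[1, 0, 0, 0.12, 0, 0, 0], [1, 0, 0, 0.24, 0, 0, 0], [1, 0, 0, 0.35, 0, 0, 0], [1, 0, 0, 0.43, 0, 0, 0], [1, 0, 0, 0.43, 0, 0, 0], [0, 0, 0, 0.43, 0, 0, 0], [0, 0, 0, 0.43, 0, 0, 0], [0, 0, 0, 0.43, 0, 0, 0], [0, 0, 0, 0.43, 0, 0, 0], [0, 0, 0, 0.43, 0, 0, 0], [0, 0, 0, 0.43, 0, 0, 0], [0, 0, 0, 0.43, 0, 0, 0], [0, 0, 0, 0.43, 0, 0, 0]]}}

```text
clock: 4.48
tcp_pos: [0.5888, -0.0561, 0.0366]
orientation: [2.367, 2.064, 0.001]
contact_force: [-1.7, -0.1, 5.8]
grip_width: 0.039
```

Call:
{"api": "send_rows", "payload": {"deltas": [[0, 0, 0, -0.04, 0, 0, 0], [0, 0, 0, -0.12, 0, 0, 0], [0, 0, 0, -0.26, 0, 0, 0], [0, 0, 0, -0.4, 0, 0, 0], [0, 0, 0, -0.54, 0, 0, 0], [0, 0, 0, -0.68, 0, 0, 0], [0, 0, 0, -0.79, 0, 0, 0], [0, 0, 0, -0.833, 0, 0, 0], [0, 0, 0, -0.833, 0, 0, 0]]}}

```text
clock: 5.23
tcp_pos: [0.5893, -0.056, 0.1626]
orientation: [2.366, 2.063, 0.004]
contact_force: [-0.4, -0.4, -2.0]
grip_width: 0.0389
```

Call:
{"api": "send_rows", "payload": {"deltas": [[0, -0.05, -0.01, 0, 0, 0, 0], [0, -0.15, -0.025, 0, 0, 0, 0], [0, -0.3, -0.05, 0, 0, 0, 0], [0, -0.45, -0.075, 0, 0, 0, 0], [0, -0.6, -0.1, 0, 0, 0, 0], [0, -0.72, -0.12, 0, 0, 0, 0], [0, -0.8, -0.135, 0, 0, 0, 0], [0, -0.825, -0.14, 0, 0, 0, 0]]}}

```text
clock: 5.9
tcp_pos: [0.5486, -0.1788, 0.1588]
orientation: [-2.371, -2.059, 0.004]
contact_force: [0.6, 0.1, -2.2]
grip_width: 0.039
```

Call:
{"api": "send_rows", "payload": {"deltas": [[0, -0.03, -0.005, 0, 0, 0, 0.02], [0, -0.08, -0.015, 0, 0, 0, 0.05], [0, -0.14, -0.025, 0, 0, 0, 0.08], [0, -0.2, -0.035, 0, 0, 0, 0.115], [0, -0.26, -0.045, 0, 0, 0, 0.15], [0, -0.32, -0.055, 0, 0, 0, 0.185], [0, -0.38, -0.065, 0, 0, 0, 0.22], [0, -0.44, -0.075, 0, 0, 0, 0.255], [0, -0.5, -0.085, 0, 0, 0, 0.29], [0, -0.56, -0.095, 0, 0, 0, 0.325], [0, -0.62, -0.105, 0, 0, 0, 0.36], [0, -0.68, -0.115, 0, 0, 0, 0.395], [0, -0.74, -0.125, 0, 0, 0, 0.43], [0, -0.79, -0.135, 0, 0, 0, 0.46], [0, -0.82, -0.14, 0, 0, 0, 0.485], [0, -0.825, -0.14, 0, 0, 0, 0.5], [0, -0.825, -0.14, 0, 0, 0, 0.5], [0, -0.825, -0.14, 0, 0, 0, 0.5]]}}

```text
clock: 7.4
tcp_pos: [0.5132, -0.2943, 0.1597]
orientation: [-3.134, 0.209, 0.001]
contact_force: [-0.0, -0.3, -2.1]
grip_width: 0.039
```

Call:
{"api": "send_rows", "payload": {"deltas": [[0, 0, 0, 0.1, 0, 0, 0], [0, 0, 0, 0.25, 0, 0, 0], [0, 0, 0, 0.4, 0, 0, 0], [0, 0, 0, 0.55, 0, 0, 0], [0, 0, 0, 0.68, 0, 0, 0], [0, 0, 0, 0.76, 0, 0, 0], [0, 0, 0, 0.81, 0, 0, 0], [0, 0, 0, 0.84, 0, 0, 0], [0, 0, 0, 0.84, 0, 0, 0], [0, 0, 0, 0.84, 0, 0, 0]]}}

```text
clock: 8.23
tcp_pos: [0.5135, -0.2957, 0.0349]
orientation: [3.134, -0.214, 0.002]
contact_force: [0.4, -0.4, -1.5]
grip_width: 0.0389
```

Call:
{"api": "send_rows", "payload": {"deltas": [[0, 0, 0, 0.014, 0, 0, 0], [0, 0, 0, 0.014, 0, 0, 0], [0.7, 0, 0, 0.014, 0, 0, 0], [0.9, 0, 0, 0.014, 0, 0, 0], [1, 0, 0, 0.014, 0, 0, 0], [1, 0, 0, 0.014, 0, 0, 0], [1, 0, 0, 0.014, 0, 0, 0], [1, 0, 0, -0.1, 0, 0, 0], [1, 0, 0, -0.3, 0, 0, 0], [1, 0, 0, -0.5, 0, 0, 0], [1, 0, 0, -0.7, 0, 0, 0], [1, 0, 0, -0.85, 0, 0, 0], [1, 0, 0, -0.85, 0, 0, 0]]}}

```text
clock: 9.32
tcp_pos: [0.5157, -0.297, 0.1671]
orientation: [3.131, -0.215, 0.013]
contact_force: [0.4, -0.1, 0.4]
grip_width: 0.0852
```

Call:
{"api": "send_rows", "payload": {"deltas": [[1, 0.094, -0.786, 0, 0, 0, 0], [1, 0.094, -0.786, 0, 0, 0, 0], [1, 0.094, -0.786, 0, 0, 0, 0], [1, 0.094, -0.786, 0, 0, 0, 0], [1, 0.094, -0.786, 0, 0, 0, 0]]}}

```text
clock: 9.73
tcp_pos: [0.5435, -0.1776, 0.1614]
orientation: [-3.134, 0.206, 0.0]
contact_force: [-0.1, -0.2, -0.3]
grip_width: 0.0855
```

Call:
{"api": "send_rows", "payload": {"deltas": [[1, 0.094, -0.786, 0, 0, 0, 0], [1, 0.094, -0.786, 0, 0, 0, 0], [1, 0.094, -0.786, 0, 0, 0, 0], [1, 0.094, -0.786, 0, 0, 0, 0], [1, 0.094, -0.786, 0, 0, 0, 0]]}}

```text
clock: 10.15
tcp_pos: [0.5732, -0.0645, 0.1614]
orientation: [-3.134, 0.209, 0.001]
contact_force: [-0.2, -1.0, -0.2]
grip_width: 0.0853
```

Call:
{"api": "send_rows", "payload": {"deltas": [[1, 0.094, -0.786, 0, 0, 0, -0.5], [1, 0.094, -0.786, 0, 0, 0, -0.5], [1, 0.094, -0.786, 0, 0, 0, -0.5], [1, 0.094, -0.786, 0, 0, 0, -0.5], [1, 0.094, -0.786, 0, 0, 0, -0.5], [1, 0.094, -0.786, 0, 0, 0, -0.5], [1, 0.094, -0.786, 0, 0, 0, -0.5], [1, 0.094, -0.786, 0, 0, 0, -0.5], [1, 0.094, -0.786, 0, 0, 0, -0.5], [1, 0.094, -0.786, 0, 0, 0, -0.5], [1, 0.094, -0.786, 0, 0, 0, -0.5], [1, 0.094, -0.786, 0, 0, 0, -0.5], [1, 0.094, -0.786, 0, 0, 0, -0.5], [1, 0.094, -0.786, 0, 0, 0, -0.5], [1, 0.094, -0.786, 0, 0, 0, -0.5], [1, 0.094, -0.786, 0, 0, 0, -0.5]]}}

```text
clock: 11.48
tcp_pos: [0.6029, 0.0473, 0.1614]
orientation: [2.372, 2.059, -0.002]
contact_force: [-0.9, 0.2, 0.2]
grip_width: 0.0853
```

Call:
{"api": "send_rows", "payload": {"deltas": [[1, 0.013, 0, 0.15, 0, 0, 0], [1, 0.013, 0, 0.3, 0, 0, 0], [1, 0.013, 0, 0.45, 0, 0, 0], [1, 0.013, 0, 0.6, 0, 0, 0], [1, 0.013, 0, 0.7, 0, 0, 0], [1, 0.013, 0, 0.776, 0, 0, 0], [1, 0.013, 0, 0.776, 0, 0, 0], [0, 0.013, 0, 0.776, 0, 0, 0], [0, 0.013, 0, 0.776, 0, 0, 0], [0, 0.013, 0, 0.776, 0, 0, 0], [0, 0.013, 0, 0.776, 0, 0, 0], [0, 0.013, 0, 0.776, 0, 0, 0], [0, 0.013, 0, 0.776, 0, 0, 0], [0, 0.013, 0, 0.776, 0, 0, 0], [0, 0.013, 0, 0.776, 0, 0, 0], [0, 0.013, 0, 0.776, 0, 0, 0], [0, 0.013, 0, 0.776, 0, 0, 0]]}}

```text
clock: 12.9
tcp_pos: [0.6038, 0.051, 0.0459]
orientation: [2.367, 2.064, 0.001]
contact_force: [0.5, -0.7, 5.2]
grip_width: 0.017
```

Call:
{"api": "send_rows", "payload": {"deltas": [[0, 0, 0, -0.04, 0, 0, 0], [0, 0, 0, -0.12, 0, 0, 0], [0, 0, 0, -0.26, 0, 0, 0], [0, 0, 0, -0.4, 0, 0, 0], [0, 0, 0, -0.54, 0, 0, 0], [0, 0, 0, -0.66, 0, 0, 0], [0, 0, 0, -0.74, 0, 0, 0], [0, 0, 0, -0.767, 0, 0, 0], [0, 0, 0, -0.767, 0, 0, 0]]}}

```text
clock: 13.65
tcp_pos: [0.6036, 0.0511, 0.1615]
orientation: [2.367, 2.064, 0.002]
contact_force: [-0.9, -0.2, -3.3]
grip_width: 0.0167
```

Call:
{"api": "send_rows", "payload": {"deltas": [[0, -0.05, -0.017, 0, 0, 0, 0], [0, -0.15, -0.052, 0, 0, 0, 0], [0, -0.3, -0.105, 0, 0, 0, 0], [0, -0.45, -0.157, 0, 0, 0, 0], [0, -0.6, -0.21, 0, 0, 0, 0], [0, -0.72, -0.252, 0, 0, 0, 0], [0, -0.79, -0.276, 0, 0, 0, 0], [0, -0.806, -0.282, 0, 0, 0, 0]]}}

```text
clock: 14.32
tcp_pos: [0.543, -0.0659, 0.1591]
orientation: [-2.371, -2.06, 0.005]
contact_force: [0.5, 0.5, -0.5]
grip_width: 0.0169
```

Call:
{"api": "send_rows", "payload": {"deltas": [[0, -0.05, -0.017, 0, 0, 0, 0], [0, -0.15, -0.052, 0, 0, 0, 0], [0, -0.3, -0.105, 0, 0, 0, 0], [0, -0.45, -0.157, 0, 0, 0, 0], [0, -0.6, -0.21, 0, 0, 0, 0], [0, -0.72, -0.252, 0, 0, 0, 0], [0, -0.79, -0.276, 0, 0, 0, 0], [0, -0.806, -0.282, 0, 0, 0, 0]]}}

```text
clock: 14.98
tcp_pos: [0.4859, -0.1784, 0.1601]
orientation: [-2.37, -2.062, 0.001]
contact_force: [0.4, -0.4, -1.2]
grip_width: 0.017
```

Call:
{"api": "send_rows", "payload": {"deltas": [[0, -0.03, -0.01, 0, 0, 0, 0.02], [0, -0.08, -0.028, 0, 0, 0, 0.05], [0, -0.14, -0.049, 0, 0, 0, 0.08], [0, -0.2, -0.07, 0, 0, 0, 0.115], [0, -0.26, -0.091, 0, 0, 0, 0.15], [0, -0.32, -0.112, 0, 0, 0, 0.185], [0, -0.38, -0.133, 0, 0, 0, 0.22], [0, -0.44, -0.154, 0, 0, 0, 0.255], [0, -0.5, -0.175, 0, 0, 0, 0.29], [0, -0.56, -0.196, 0, 0, 0, 0.325], [0, -0.62, -0.217, 0, 0, 0, 0.36], [0, -0.68, -0.238, 0, 0, 0, 0.395], [0, -0.73, -0.256, 0, 0, 0, 0.43], [0, -0.77, -0.27, 0, 0, 0, 0.46], [0, -0.8, -0.28, 0, 0, 0, 0.485], [0, -0.806, -0.282, 0, 0, 0, 0.5], [0, -0.806, -0.282, 0, 0, 0, 0.5], [0, -0.806, -0.282, 0, 0, 0, 0.5]]}}

```text
clock: 16.48
tcp_pos: [0.4294, -0.2896, 0.1604]
orientation: [-3.134, 0.208, -0.001]
contact_force: [0.8, 0.2, -2.0]
grip_width: 0.0173
```

Call:
{"api": "send_rows", "payload": {"deltas": [[0, 0, 0, 0.1, 0, 0, 0], [0, 0, 0, 0.25, 0, 0, 0], [0, 0, 0, 0.4, 0, 0, 0], [0, 0, 0, 0.53, 0, 0, 0], [0, 0, 0, 0.64, 0, 0, 0], [0, 0, 0, 0.72, 0, 0, 0], [0, 0, 0, 0.77, 0, 0, 0], [0, 0, 0, 0.787, 0, 0, 0], [0, 0, 0, 0.787, 0, 0, 0], [0, 0, 0, 0.787, 0, 0, 0]]}}

```text
clock: 17.32
tcp_pos: [0.429, -0.2908, 0.0428]
orientation: [3.134, -0.212, 0.002]
contact_force: [-0.6, -0.5, -1.6]
grip_width: 0.0168
```

Call:
{"api": "send_rows", "payload": {"deltas": [[0, 0, 0, 0.007, 0, 0, 0], [0, 0, 0, 0.007, 0, 0, 0], [0.4, 0, 0, 0.007, 0, 0, 0], [0.7, 0, 0, 0.007, 0, 0, 0], [1, 0, 0, 0.007, 0, 0, 0], [1, 0, 0, 0.007, 0, 0, 0], [1, 0, 0, 0.007, 0, 0, 0], [1, 0, 0, 0.007, 0, 0, 0], [1, 0, 0, -0.1, 0, 0, 0], [1, 0, 0, -0.3, 0, 0, 0], [1, 0, 0, -0.5, 0, 0, 0], [1, 0, 0, -0.7, 0, 0, 0], [1, 0, 0, -0.8, 0, 0, 0], [1, 0, 0, -0.8, 0, 0, 0]]}}

```text
clock: 18.48
tcp_pos: [0.4302, -0.2922, 0.1661]
orientation: [3.131, -0.214, 0.01]
contact_force: [1.6, -0.9, 0.2]
grip_width: 0.0853
```

Call:
{"api": "send_rows", "payload": {"deltas": [[1, 0.158, -0.684, 0, 0, 0, 0], [1, 0.158, -0.684, 0, 0, 0, 0], [1, 0.158, -0.684, 0, 0, 0, 0], [1, 0.158, -0.684, 0, 0, 0, 0], [1, 0.158, -0.684, 0, 0, 0, 0]]}}

```text
clock: 18.9
tcp_pos: [0.4656, -0.1911, 0.1615]
orientation: [-3.134, 0.209, 0.002]
contact_force: [0.2, 0.3, -0.6]
grip_width: 0.0859
```

Call:
{"api": "send_rows", "payload": {"deltas": [[1, 0.158, -0.684, 0, 0, 0, 0], [1, 0.158, -0.684, 0, 0, 0, 0], [1, 0.158, -0.684, 0, 0, 0, 0], [1, 0.158, -0.684, 0, 0, 0, 0], [1, 0.158, -0.684, 0, 0, 0, 0]]}}

```text
clock: 19.32
tcp_pos: [0.5028, -0.0944, 0.1617]
orientation: [3.134, -0.213, -0.002]
contact_force: [0.4, -0.6, 0.2]
grip_width: 0.0854
```

Call:
{"api": "send_rows", "payload": {"deltas": [[1, 0.158, -0.684, 0, 0, 0, 0], [1, 0.158, -0.684, 0, 0, 0, 0], [1, 0.158, -0.684, 0, 0, 0, 0], [1, 0.158, -0.684, 0, 0, 0, 0], [1, 0.158, -0.684, 0, 0, 0, 0], [1, 0.158, -0.684, 0, 0, 0, 0]]}}

```text
clock: 19.82
tcp_pos: [0.5398, 0.0012, 0.1617]
orientation: [3.132, -0.219, -0.002]
contact_force: [-0.2, -0.6, -0.1]
grip_width: 0.0854
```

Call:
{"api": "send_rows", "payload": {"deltas": [[1, 0.01, -0.013, 0.15, 0, 0, 0], [1, 0.01, -0.013, 0.3, 0, 0, 0], [1, 0.01, -0.013, 0.45, 0, 0, 0], [1, 0.01, -0.013, 0.6, 0, 0, 0], [1, 0.01, -0.013, 0.72, 0, 0, 0], [1, 0.01, -0.013, 0.8, 0, 0, 0], [1, 0.01, -0.013, 0.837, 0, 0, 0], [1, 0.01, -0.013, 0.837, 0, 0, 0], [0, 0.01, -0.013, 0.837, 0, 0, 0], [0, 0.01, -0.013, 0.837, 0, 0, 0], [0, 0.01, -0.013, 0.837, 0, 0, 0], [0, 0.01, -0.013, 0.837, 0, 0, 0], [0, 0.01, -0.013, 0.837, 0, 0, 0], [0, 0.01, -0.013, 0.837, 0, 0, 0], [0, 0.01, -0.013, 0.837, 0, 0, 0], [0, 0.01, -0.013, 0.837, 0, 0, 0]]}}

```text
clock: 21.15
tcp_pos: [0.543, 0.0058, 0.038]
orientation: [3.134, -0.215, 0.003]
contact_force: [-1.0, -1.1, 5.5]
grip_width: 0.0452
```

Call:
{"api": "send_rows", "payload": {"deltas": [[0, 0, 0, -0.04, 0, 0, 0], [0, 0, 0, -0.12, 0, 0, 0], [0, 0, 0, -0.26, 0, 0, 0], [0, 0, 0, -0.4, 0, 0, 0], [0, 0, 0, -0.54, 0, 0, 0], [0, 0, 0, -0.68, 0, 0, 0], [0, 0, 0, -0.79, 0, 0, 0], [0, 0, 0, -0.827, 0, 0, 0], [0, 0, 0, -0.827, 0, 0, 0]]}}

```text
clock: 21.9
tcp_pos: [0.5433, 0.0062, 0.163]
orientation: [-3.134, 0.214, -0.006]
contact_force: [-0.1, 0.5, -1.3]
grip_width: 0.0453
```

Call:
{"api": "send_rows", "payload": {"deltas": [[0, -0.02, 0.04, 0, 0, 0, 0], [0, -0.07, 0.14, 0, 0, 0, 0], [0, -0.14, 0.28, 0, 0, 0, 0], [0, -0.21, 0.42, 0, 0, 0, 0], [0, -0.28, 0.56, 0, 0, 0, 0], [0, -0.33, 0.66, 0, 0, 0, 0], [0, -0.348, 0.702, 0, 0, 0, 0]]}}

```text
clock: 22.48
tcp_pos: [0.473, -0.094, 0.1593]
orientation: [3.133, -0.22, -0.007]
contact_force: [-1.2, 0.2, -2.0]
grip_width: 0.0452
```

Call:
{"api": "send_rows", "payload": {"deltas": [[0, -0.02, 0.04, 0, 0, 0, 0], [0, -0.07, 0.14, 0, 0, 0, 0], [0, -0.14, 0.28, 0, 0, 0, 0], [0, -0.21, 0.42, 0, 0, 0, 0], [0, -0.28, 0.56, 0, 0, 0, 0], [0, -0.33, 0.66, 0, 0, 0, 0], [0, -0.348, 0.702, 0, 0, 0, 0]]}}

```text
clock: 23.07
tcp_pos: [0.4087, -0.1898, 0.1603]
orientation: [3.134, -0.217, -0.002]
contact_force: [0.3, 0.2, -1.7]
grip_width: 0.0449
```

Call:
{"api": "send_rows", "payload": {"deltas": [[0, -0.02, 0.04, 0, 0, 0, 0], [0, -0.07, 0.14, 0, 0, 0, 0], [0, -0.14, 0.28, 0, 0, 0, 0], [0, -0.21, 0.42, 0, 0, 0, 0], [0, -0.28, 0.56, 0, 0, 0, 0], [0, -0.33, 0.66, 0, 0, 0, 0], [0, -0.348, 0.702, 0, 0, 0, 0], [0, -0.348, 0.702, 0, 0, 0, 0], [0, -0.348, 0.702, 0, 0, 0, 0]]}}

```text
clock: 23.82
tcp_pos: [0.3451, -0.2847, 0.1608]
orientation: [-3.134, 0.213, -0.001]
contact_force: [0.2, 1.1, -1.0]
grip_width: 0.0452
```

Call:
{"api": "send_rows", "payload": {"deltas": [[0, 0, 0, 0.1, 0, 0, 0], [0, 0, 0, 0.25, 0, 0, 0], [0, 0, 0, 0.4, 0, 0, 0], [0, 0, 0, 0.55, 0, 0, 0], [0, 0, 0, 0.68, 0, 0, 0], [0, 0, 0, 0.77, 0, 0, 0], [0, 0, 0, 0.82, 0, 0, 0], [0, 0, 0, 0.842, 0, 0, 0], [0, 0, 0, 0.842, 0, 0, 0], [0, 0, 0, 0.842, 0, 0, 0]]}}

```text
clock: 24.65
tcp_pos: [0.3453, -0.2852, 0.035]
orientation: [3.134, -0.212, 0.002]
contact_force: [0.2, 0.4, -1.3]
grip_width: 0.0452
```

Call:
{"api": "send_rows", "payload": {"deltas": [[0, 0, 0, 0.007, 0, 0, 0], [0, 0, 0, 0.007, 0, 0, 0], [0.6, 0, 0, 0.007, 0, 0, 0], [0.8, 0, 0, 0.007, 0, 0, 0], [1, 0, 0, 0.007, 0, 0, 0], [1, 0, 0, 0.007, 0, 0, 0], [1, 0, 0, 0.007, 0, 0, 0], [1, 0, 0, 0.007, 0, 0, 0], [1, 0, 0, -0.1, 0, 0, 0], [1, 0, 0, -0.3, 0, 0, 0], [1, 0, 0, -0.5, 0, 0, 0], [1, 0, 0, -0.7, 0, 0, 0], [1, 0, 0, -0.83, 0, 0, 0], [1, 0, 0, -0.83, 0, 0, 0]]}}

```text
clock: 25.82
tcp_pos: [0.3462, -0.2872, 0.163]
orientation: [3.13, -0.215, 0.01]
contact_force: [0.6, -1.0, 0.1]
grip_width: 0.0859
```

Call:
{"api": "send_rows", "payload": {"deltas": [[1, 0.466, -0.691, 0, 0, 0, 0], [1, 0.466, -0.691, 0, 0, 0, 0], [1, 0.466, -0.691, 0, 0, 0, 0], [1, 0.466, -0.691, 0, 0, 0, 0], [1, 0.466, -0.691, 0, 0, 0, 0]]}}

```text
clock: 26.23
tcp_pos: [0.4287, -0.1902, 0.1585]
orientation: [-3.134, 0.206, 0.0]
contact_force: [-0.9, -0.7, -0.2]
grip_width: 0.0854
```

Call:
{"api": "send_rows", "payload": {"deltas": [[1, 0.466, -0.691, 0, 0, 0, 0], [1, 0.466, -0.691, 0, 0, 0, 0], [1, 0.466, -0.691, 0, 0, 0, 0], [1, 0.466, -0.691, 0, 0, 0, 0], [1, 0.466, -0.691, 0, 0, 0, 0]]}}

```text
clock: 26.65
tcp_pos: [0.5112, -0.0983, 0.1583]
orientation: [-3.134, 0.21, 0.001]
contact_force: [-1.2, -0.4, -0.0]
grip_width: 0.0851
```

Call:
{"api": "send_rows", "payload": {"deltas": [[1, 0.466, -0.691, 0, 0, 0, 0], [1, 0.466, -0.691, 0, 0, 0, 0], [1, 0.466, -0.691, 0, 0, 0, 0], [1, 0.466, -0.691, 0, 0, 0, 0], [1, 0.466, -0.691, 0, 0, 0, 0], [1, 0.466, -0.691, 0, 0, 0, 0]]}}

```text
clock: 27.15
tcp_pos: [0.5927, -0.0089, 0.1581]
orientation: [3.132, -0.218, -0.004]
contact_force: [0.4, 0.1, -0.2]
grip_width: 0.0855
```

```bash
python3 - <<'E'
from h import *
np.set_printoptions(precision=4,suppress=True)
w=grab('wrist','w1');s=grab('side','s1');t=grab('top','t1');o=r.get_obs();print(o['tcp_pos'],o['orientation'])
q=proj(w,[(.595,-.006,.078)]);print(q)
c=lambda d,a,b:cv2.resize(d['pixels'][a:a+210,b:b+280],(400,300))
cv2.imwrite('pics/m1.png',np.vstack([np.hstack([c(s,180,220),c(t,170,200)]),np.hstack([cv2.resize(w['pixels'],(400,300)),np.zeros((300,400,3),np.uint8)])])[:,:,::-1])
E
```

```text
[ 0.593  -0.0089  0.1587] [ 3.1325 -0.2193 -0.0018]
[[273.6112 224.1273]]
```

View pics/m1.png

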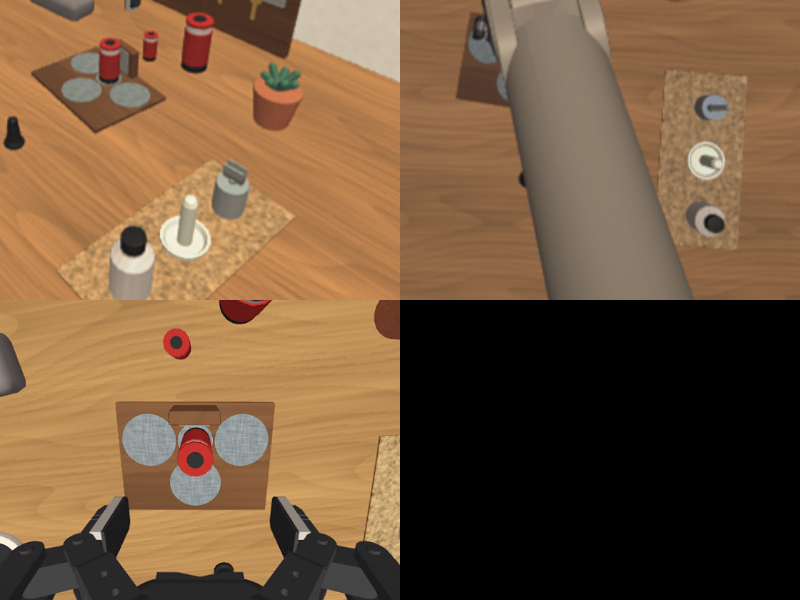

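Call:
{"api": "send_rows", "payload": {"deltas": [[1, 0.01, -0.015, 0.15, 0, 0, 0], [1, 0.01, -0.015, 0.3, 0, 0, 0], [1, 0.01, -0.015, 0.45, 0, 0, 0], [1, 0.01, -0.015, 0.6, 0, 0, 0], [1, 0.01, -0.015, 0.72, 0, 0, 0], [1, 0.01, -0.015, 0.79, 0, 0, 0], [1, 0.01, -0.015, 0.823, 0, 0, 0], [1, 0.01, -0.015, 0.823, 0, 0, 0], [0, 0.01, -0.015, 0.823, 0, 0, 0], [0, 0.01, -0.015, 0.823, 0, 0, 0], [0, 0.01, -0.015, 0.823, 0, 0, 0], [0, 0.01, -0.015, 0.823, 0, 0, 0], [0, 0.01, -0.015, 0.823, 0, 0, 0], [0, 0.01, -0.015, 0.823, 0, 0, 0], [0, 0.01, -0.015, 0.823, 0, 0, 0], [0, 0.01, -0.015, 0.823, 0, 0, 0], [0, 0.01, -0.015, 0.823, 0, 0, 0]]}}

```text
clock: 28.72
tcp_pos: [0.5965, -0.0042, 0.0366]
orientation: [3.134, -0.214, 0.002]
contact_force: [-0.8, -1.0, 6.4]
grip_width: 0.0331
```

Call:
{"api": "send_rows", "payload": {"deltas": [[0, 0, 0, -0.04, 0, 0, 0], [0, 0, 0, -0.12, 0, 0, 0], [0, 0, 0, -0.26, 0, 0, 0], [0, 0, 0, -0.4, 0, 0, 0], [0, 0, 0, -0.54, 0, 0, 0], [0, 0, 0, -0.68, 0, 0, 0], [0, 0, 0, -0.79, 0, 0, 0], [0, 0, 0, -0.827, 0, 0, 0], [0, 0, 0, -0.827, 0, 0, 0]]}}

```text
clock: 29.47
tcp_pos: [0.597, -0.004, 0.1618]
orientation: [-3.134, 0.214, -0.006]
contact_force: [-0.1, 0.5, -1.0]
grip_width: 0.033
```

Call:
{"api": "send_rows", "payload": {"deltas": [[0, -0.03, -0.05, 0, 0, 0, 0], [0, -0.09, -0.15, 0, 0, 0, 0], [0, -0.18, -0.3, 0, 0, 0, 0], [0, -0.28, -0.46, 0, 0, 0, 0], [0, -0.37, -0.61, 0, 0, 0, 0], [0, -0.46, -0.76, 0, 0, 0, 0], [0, -0.53, -0.87, 0, 0, 0, 0], [0, -0.569, -0.937, 0, 0, 0, 0], [0, -0.569, -0.937, 0, 0, 0, 0]]}}

```text
clock: 30.22
tcp_pos: [0.5284, 0.1499, 0.1587]
orientation: [-3.134, 0.206, 0.004]
contact_force: [0.4, -0.5, -1.5]
grip_width: 0.0329
```

```bash
python3 - <<'E'
from h import *
np.set_printoptions(precision=4,suppress=True)
w=grab('wrist','w2');o=r.get_obs();print(o['tcp_pos'],o['joints'])
t=load('t0');s=load('s0')
print(at(t,(149,259.5),.01),at(s,(178.1,204.6),.01), proj(w,[(.464,.296,.01)]))
for d,(u,v) in((t,(149,259)),(s,(178,205))):
    im=d['pixels'].astype(int); m=((im.min(2)>150)).astype(np.uint8)
    n,l,st,ce=cv2.connectedComponentsWithStats(m)
    for i in range(1,n):
        if abs(ce[i][0]-u)<15 and abs(ce[i][1]-v)<15 and st[i][4]>50: print(st[i],ce[i], at(d,ce[i],.01))
cv2.imwrite('pics/w2m.png',np.hstack([w['pixels'],cv2.resize(t['pixels'][239:279,129:169],(240,240)).repeat(1,0) if 0 else np.zeros((420,2,3),np.uint8)])[:,:,::-1])
E
```

```text
[0.5295 0.1477 0.1588] [-0.1229  0.3918 -0.3258  1.9174  0.1616  0.8591 -2.2364]
[0.4633 0.2973 0.01  ] [0.4646 0.298  0.01  ] [[132.7114 285.0994]]
[132 243  34  33 441] [148.4717 259.0454] [0.4642 0.2985 0.01  ]
[163 198  30  16 194] [177.9588 205.8093] [0.4611 0.2928 0.01  ]
```

View pics/w2m.png

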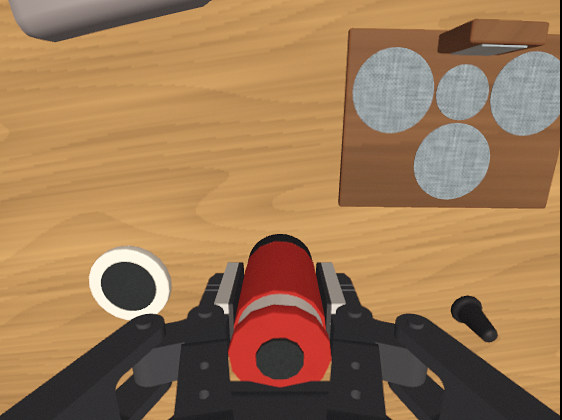

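Call:
{"api": "send_rows", "payload": {"deltas": [[0, -0.03, -0.05, 0, 0, 0, 0], [0, -0.09, -0.15, 0, 0, 0, 0], [0, -0.18, -0.3, 0, 0, 0, 0], [0, -0.28, -0.46, 0, 0, 0, 0], [0, -0.37, -0.61, 0, 0, 0, 0], [0, -0.46, -0.76, 0, 0, 0, 0], [0, -0.53, -0.87, 0, 0, 0, 0], [0, -0.568, -0.934, 0, 0, 0, 0], [0, -0.568, -0.934, 0, 0, 0, 0], [0, -0.568, -0.934, 0, 0, 0, 0], [0, -0.568, -0.934, 0, 0, 0, 0]]}}

```text
clock: 31.18
tcp_pos: [0.4663, 0.295, 0.1594]
orientation: [3.133, -0.219, 0.0]
contact_force: [0.1, -0.5, -1.2]
grip_width: 0.033
```

Call:
{"api": "send_rows", "payload": {"deltas": [[0, -0.016, -0.02, 0.1, 0, 0, 0], [0, -0.016, -0.02, 0.25, 0, 0, 0], [0, -0.016, -0.02, 0.4, 0, 0, 0], [0, -0.016, -0.02, 0.54, 0, 0, 0], [0, -0.016, -0.02, 0.66, 0, 0, 0], [0, -0.016, -0.02, 0.74, 0, 0, 0], [0, -0.016, -0.02, 0.78, 0, 0, 0], [0, -0.016, -0.02, 0.797, 0, 0, 0], [0, -0.016, -0.02, 0.797, 0, 0, 0], [0, -0.016, -0.02, 0.797, 0, 0, 0], [0, -0.016, -0.02, 0.797, 0, 0, 0]]}}

```text
clock: 32.1
tcp_pos: [0.4639, 0.3008, 0.0411]
orientation: [-3.133, 0.215, -0.002]
contact_force: [-0.5, 0.0, -0.7]
grip_width: 0.0332
```

Call:
{"api": "send_rows", "payload": {"deltas": [[0, 0, 0, 0.015, 0, 0, 0], [0, 0, 0, 0.015, 0, 0, 0], [0.5, 0, 0, 0.015, 0, 0, 0], [0.7, 0, 0, 0.015, 0, 0, 0], [1, 0, 0, 0.015, 0, 0, 0], [1, 0, 0, 0.015, 0, 0, 0], [1, 0, 0, 0.015, 0, 0, 0], [1, 0, 0, 0.015, 0, 0, 0], [1, 0, 0, -0.1, 0, 0, 0], [1, 0, 0, -0.3, 0, 0, 0], [1, 0, 0, -0.5, 0, 0, 0], [1, 0, 0, -0.7, 0, 0, 0], [1, 0, 0, -0.8, 0, 0, 0], [1, 0, 0, -0.8, 0, 0, 0]]}}

```text
clock: 33.27
tcp_pos: [0.4651, 0.302, 0.164]
orientation: [-3.13, 0.214, -0.009]
contact_force: [-0.3, -0.3, 0.6]
grip_width: 0.0857
```

Call:
{"api": "send_rows", "payload": {"deltas": [[1, 0.217, 0.973, 0, 0, 0, 0], [1, 0.217, 0.973, 0, 0, 0, 0], [1, 0.217, 0.973, 0, 0, 0, 0], [1, 0.217, 0.973, 0, 0, 0, 0], [1, 0.217, 0.973, 0, 0, 0, 0], [1, 0.217, 0.973, 0, 0, 0, 0]]}}

```text
clock: 33.77
tcp_pos: [0.4754, 0.1494, 0.1593]
orientation: [3.133, -0.22, -0.002]
contact_force: [-0.6, 0.2, -0.4]
grip_width: 0.0851
```

Call:
{"api": "send_rows", "payload": {"deltas": [[1, 0.217, 0.973, 0, 0, 0, 0], [1, 0.217, 0.973, 0, 0, 0, 0], [1, 0.217, 0.973, 0, 0, 0, 0], [1, 0.217, 0.973, 0, 0, 0, 0], [1, 0.217, 0.973, 0, 0, 0, 0], [1, 0.217, 0.973, 0, 0, 0, 0]]}}

```text
clock: 34.27
tcp_pos: [0.4881, 0.0024, 0.1596]
orientation: [-3.134, 0.216, 0.001]
contact_force: [0.3, 1.4, 0.1]
grip_width: 0.0852
```

```bash
python3 - <<'E'
from h import *
np.set_printoptions(precision=4,suppress=True)
s=grab('side','s2');t=grab('top','t2');o=r.get_obs();print(o['tcp_pos'])
print(proj(t,[(.464,.2985,.08)]),proj(s,[(.464,.2985,.08)]))
cv2.imwrite('pics/m2.png',np.hstack([cv2.resize(t['pixels'][215:295,110:190],(400,400)),cv2.resize(s['pixels'][140:240,130:230],(400,400))])[:,:,::-1])
E
```

```text
[0.4881 0.0046 0.1599]
[[139.5403 260.305 ]] [[173.9288 180.7817]]
```

View pics/m2.png

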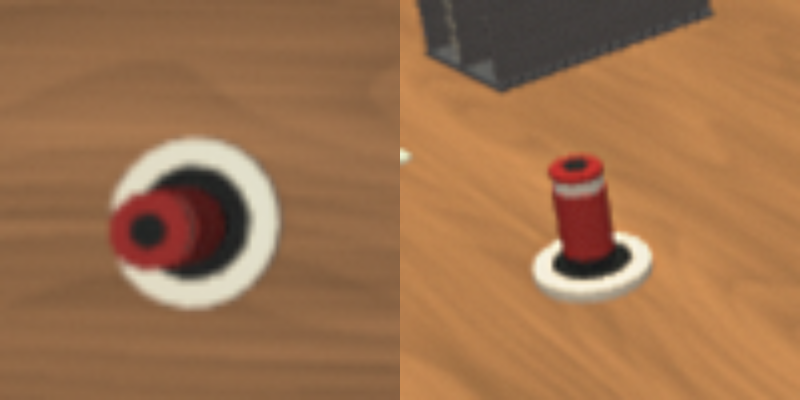

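Call:
{"api": "send_rows", "payload": {"deltas": [[1, 0.22, 0.98, 0, 0, 0, 0], [1, 0.22, 0.98, 0, 0, 0, 0], [1, 0.22, 0.98, 0, 0, 0, 0], [1, 0.22, 0.98, 0, 0, 0, 0], [1, 0.22, 0.98, 0, 0, 0, 0], [1, 0.22, 0.98, 0, 0, 0, 0]]}}

```text
clock: 34.87
tcp_pos: [0.5012, -0.1471, 0.1598]
orientation: [-3.134, 0.214, 0.0]
contact_force: [0.6, -0.2, -0.2]
grip_width: 0.0855
```

Call:
{"api": "send_rows", "payload": {"deltas": [[1, 0.22, 0.98, 0, 0, 0, 0], [1, 0.22, 0.98, 0, 0, 0, 0], [1, 0.22, 0.98, 0, 0, 0, 0], [1, 0.22, 0.98, 0, 0, 0, 0], [1, 0.22, 0.98, 0, 0, 0, 0], [1, 0.22, 0.98, 0, 0, 0, 0], [1, 0.22, 0.98, 0, 0, 0, 0], [1, 0.22, 0.98, 0, 0, 0, 0]]}}

```text
clock: 35.53
tcp_pos: [0.5144, -0.2943, 0.16]
orientation: [-3.133, 0.207, 0.0]
contact_force: [0.1, 0.0, -1.7]
grip_width: 0.0856
```

Call:
{"api": "send_rows", "payload": {"deltas": [[1, 0, 0, 0.15, 0, 0, 0], [1, 0, 0, 0.3, 0, 0, 0], [1, 0, 0, 0.45, 0, 0, 0], [1, 0, 0, 0.6, 0, 0, 0], [1, 0, 0, 0.72, 0, 0, 0], [1, 0, 0, 0.8, 0, 0, 0], [1, 0, 0, 0.845, 0, 0, 0], [1, 0, 0, 0.845, 0, 0, 0], [0, 0, 0, 0.845, 0, 0, 0], [0, 0, 0, 0.845, 0, 0, 0], [0, 0, 0, 0.845, 0, 0, 0], [0, 0, 0, 0.845, 0, 0, 0], [0, 0, 0, 0.845, 0, 0, 0], [0, 0, 0, 0.845, 0, 0, 0], [0, 0, 0, 0.845, 0, 0, 0], [0, 0, 0, 0.845, 0, 0, 0]]}}

```text
clock: 36.87
tcp_pos: [0.5141, -0.2979, 0.0346]
orientation: [3.134, -0.214, 0.003]
contact_force: [-1.3, 0.7, 5.3]
grip_width: 0.0391
```

Call:
{"api": "send_rows", "payload": {"deltas": [[0, 0, 0, -0.04, 0, 0, 0], [0, 0, 0, -0.12, 0, 0, 0], [0, 0, 0, -0.26, 0, 0, 0], [0, 0, 0, -0.4, 0, 0, 0], [0, 0, 0, -0.54, 0, 0, 0], [0, 0, 0, -0.68, 0, 0, 0], [0, 0, 0, -0.79, 0, 0, 0], [0, 0, 0, -0.833, 0, 0, 0], [0, 0, 0, -0.833, 0, 0, 0]]}}

```text
clock: 37.62
tcp_pos: [0.5143, -0.2985, 0.1607]
orientation: [3.133, -0.215, 0.006]
contact_force: [-0.2, 0.1, -3.2]
grip_width: 0.0389
```

Call:
{"api": "send_rows", "payload": {"deltas": [[0, 0.01, -0.05, 0, 0, 0, 0], [0, 0.025, -0.15, 0, 0, 0, 0], [0, 0.05, -0.3, 0, 0, 0, 0], [0, 0.075, -0.45, 0, 0, 0, 0], [0, 0.1, -0.6, 0, 0, 0, 0], [0, 0.12, -0.72, 0, 0, 0, 0], [0, 0.135, -0.8, 0, 0, 0, 0], [0, 0.137, -0.83, 0, 0, 0, 0]]}}

```text
clock: 38.28
tcp_pos: [0.5508, -0.1741, 0.1572]
orientation: [-3.133, 0.208, 0.003]
contact_force: [0.6, 0.4, -2.3]
grip_width: 0.0387
```

Call:
{"api": "send_rows", "payload": {"deltas": [[0, 0.005, -0.03, 0, 0, 0, -0.02], [0, 0.013, -0.08, 0, 0, 0, -0.05], [0, 0.023, -0.14, 0, 0, 0, -0.08], [0, 0.033, -0.2, 0, 0, 0, -0.115], [0, 0.043, -0.26, 0, 0, 0, -0.15], [0, 0.053, -0.32, 0, 0, 0, -0.185], [0, 0.063, -0.38, 0, 0, 0, -0.22], [0, 0.073, -0.44, 0, 0, 0, -0.255], [0, 0.083, -0.5, 0, 0, 0, -0.29], [0, 0.093, -0.56, 0, 0, 0, -0.325], [0, 0.103, -0.62, 0, 0, 0, -0.36], [0, 0.113, -0.68, 0, 0, 0, -0.395], [0, 0.123, -0.74, 0, 0, 0, -0.43], [0, 0.13, -0.79, 0, 0, 0, -0.46], [0, 0.136, -0.82, 0, 0, 0, -0.485], [0, 0.137, -0.83, 0, 0, 0, -0.5], [0, 0.137, -0.83, 0, 0, 0, -0.5], [0, 0.137, -0.83, 0, 0, 0, -0.5], [0, 0.137, -0.83, 0, 0, 0, -0.5]]}}

```text
clock: 39.87
tcp_pos: [0.5876, -0.0578, 0.1578]
orientation: [-2.37, -2.061, 0.002]
contact_force: [0.2, -0.2, -2.1]
grip_width: 0.0391
```

Call:
{"api": "send_rows", "payload": {"deltas": [[0, 0.01, 0.007, 0.1, 0, 0, 0], [0, 0.01, 0.007, 0.25, 0, 0, 0], [0, 0.01, 0.007, 0.4, 0, 0, 0], [0, 0.01, 0.007, 0.53, 0, 0, 0], [0, 0.01, 0.007, 0.64, 0, 0, 0], [0, 0.01, 0.007, 0.72, 0, 0, 0], [0, 0.01, 0.007, 0.77, 0, 0, 0], [0, 0.01, 0.007, 0.79, 0, 0, 0], [0, 0.01, 0.007, 0.79, 0, 0, 0], [0, 0.01, 0.007, 0.79, 0, 0, 0]]}}

```text
clock: 40.7
tcp_pos: [0.5899, -0.0554, 0.0405]
orientation: [2.367, 2.064, 0.001]
contact_force: [-0.4, 0.2, -2.2]
grip_width: 0.0388
```

Call:
{"api": "send_rows", "payload": {"deltas": [[0, 0, 0, 0.014, 0, 0, 0], [0, 0, 0, 0.014, 0, 0, 0], [0.6, 0, 0, 0.014, 0, 0, 0], [0.8, 0, 0, 0.014, 0, 0, 0], [1, 0, 0, 0.014, 0, 0, 0], [1, 0, 0, 0.014, 0, 0, 0], [1, 0, 0, 0.014, 0, 0, 0], [1, 0, 0, 0.014, 0, 0, 0], [1, 0, 0, -0.1, 0, 0, 0], [1, 0, 0, -0.3, 0, 0, 0], [1, 0, 0, -0.5, 0, 0, 0], [1, 0, 0, -0.7, 0, 0, 0], [1, 0, 0, -0.8, 0, 0, 0], [1, 0, 0, -0.8, 0, 0, 0]]}}

```text
clock: 41.87
tcp_pos: [0.5917, -0.0552, 0.1639]
orientation: [2.364, 2.061, 0.008]
contact_force: [0.8, 1.3, -0.2]
grip_width: 0.0853
```

Call:
{"api": "send_rows", "payload": {"deltas": [[1, -0.849, -0.422, 0, 0, 0, 0], [1, -0.849, -0.422, 0, 0, 0, 0], [1, -0.849, -0.422, 0, 0, 0, 0], [1, -0.849, -0.422, 0, 0, 0, 0], [1, -0.849, -0.422, 0, 0, 0, 0], [1, -0.849, -0.422, 0, 0, 0, 0]]}}

```text
clock: 42.37
tcp_pos: [0.5081, -0.174, 0.159]
orientation: [-2.37, -2.061, 0.001]
contact_force: [0.7, 0.2, 0.3]
grip_width: 0.0848
```

Call:
{"api": "send_rows", "payload": {"deltas": [[1, -0.849, -0.422, 0, 0, 0, 0.499], [1, -0.849, -0.422, 0, 0, 0, 0.499], [1, -0.849, -0.422, 0, 0, 0, 0.499], [1, -0.849, -0.422, 0, 0, 0, 0.499], [1, -0.849, -0.422, 0, 0, 0, 0.499], [1, -0.849, -0.422, 0, 0, 0, 0.499], [1, -0.849, -0.422, 0, 0, 0, 0.499], [1, -0.849, -0.422, 0, 0, 0, 0.499], [1, -0.849, -0.422, 0, 0, 0, 0.499], [1, -0.849, -0.422, 0, 0, 0, 0.499], [1, -0.849, -0.422, 0, 0, 0, 0.499], [1, -0.849, -0.422, 0, 0, 0, 0.499], [1, -0.849, -0.422, 0, 0, 0, 0.499], [1, -0.849, -0.422, 0, 0, 0, 0.499], [1, -0.849, -0.422, 0, 0, 0, 0.499], [1, -0.849, -0.422, 0, 0, 0, 0.499]]}}

```text
clock: 43.7
tcp_pos: [0.4298, -0.2896, 0.1595]
orientation: [-3.135, 0.203, 0.0]
contact_force: [-1.0, -0.2, 0.6]
grip_width: 0.0857
```

Grip the dish (release was at z≈0.042).

Call:
{"api": "send_rows", "payload": {"deltas": [[1, 0, 0, 0.15, 0, 0, 0], [1, 0, 0, 0.3, 0, 0, 0], [1, 0, 0, 0.45, 0, 0, 0], [1, 0, 0, 0.6, 0, 0, 0], [1, 0, 0, 0.7, 0, 0, 0], [1, 0, 0, 0.76, 0, 0, 0], [1, 0, 0, 0.784, 0, 0, 0], [1, 0, 0, 0.784, 0, 0, 0], [0, 0, 0, 0.784, 0, 0, 0], [0, 0, 0, 0.784, 0, 0, 0], [0, 0, 0, 0.784, 0, 0, 0], [0, 0, 0, 0.784, 0, 0, 0], [0, 0, 0, 0.784, 0, 0, 0], [0, 0, 0, 0.784, 0, 0, 0], [0, 0, 0, 0.784, 0, 0, 0], [0, 0, 0, 0.784, 0, 0, 0], [0, 0, 0, 0.784, 0, 0, 0], [0, 0, 0, 0.784, 0, 0, 0]]}}

```text
clock: 45.2
tcp_pos: [0.4294, -0.2908, 0.0425]
orientation: [3.134, -0.209, 0.001]
contact_force: [-1.1, -0.4, 5.3]
grip_width: 0.0169
```

Call:
{"api": "send_rows", "payload": {"deltas": [[0, 0, 0, -0.04, 0, 0, 0], [0, 0, 0, -0.12, 0, 0, 0], [0, 0, 0, -0.26, 0, 0, 0], [0, 0, 0, -0.4, 0, 0, 0], [0, 0, 0, -0.54, 0, 0, 0], [0, 0, 0, -0.68, 0, 0, 0], [0, 0, 0, -0.76, 0, 0, 0], [0, 0, 0, -0.787, 0, 0, 0], [0, 0, 0, -0.787, 0, 0, 0]]}}

```text
clock: 45.95
tcp_pos: [0.4294, -0.2907, 0.1611]
orientation: [3.134, -0.209, 0.002]
contact_force: [-0.1, 0.9, -1.3]
grip_width: 0.0172
```

Call:
{"api": "send_rows", "payload": {"deltas": [[0, 0.017, -0.05, 0, 0, 0, 0], [0, 0.052, -0.15, 0, 0, 0, 0], [0, 0.105, -0.3, 0, 0, 0, 0], [0, 0.157, -0.45, 0, 0, 0, 0], [0, 0.21, -0.6, 0, 0, 0, 0], [0, 0.252, -0.72, 0, 0, 0, 0], [0, 0.276, -0.79, 0, 0, 0, 0], [0, 0.281, -0.805, 0, 0, 0, 0]]}}

```text
clock: 46.62
tcp_pos: [0.4874, -0.1735, 0.1592]
orientation: [-3.133, 0.203, 0.002]
contact_force: [-0.4, -0.3, -1.9]
grip_width: 0.0171
```

Call:
{"api": "send_rows", "payload": {"deltas": [[0, 0.017, -0.05, 0, 0, 0, 0], [0, 0.052, -0.15, 0, 0, 0, 0], [0, 0.105, -0.3, 0, 0, 0, 0], [0, 0.157, -0.45, 0, 0, 0, 0], [0, 0.21, -0.6, 0, 0, 0, 0], [0, 0.252, -0.72, 0, 0, 0, 0], [0, 0.276, -0.79, 0, 0, 0, 0], [0, 0.281, -0.805, 0, 0, 0, 0]]}}

```text
clock: 47.28
tcp_pos: [0.5453, -0.0609, 0.16]
orientation: [-3.134, 0.207, 0.0]
contact_force: [-0.7, 0.2, -1.1]
grip_width: 0.0171
```

Call:
{"api": "send_rows", "payload": {"deltas": [[0, 0.01, -0.03, 0, 0, 0, -0.02], [0, 0.028, -0.08, 0, 0, 0, -0.05], [0, 0.049, -0.14, 0, 0, 0, -0.08], [0, 0.07, -0.2, 0, 0, 0, -0.115], [0, 0.091, -0.26, 0, 0, 0, -0.15], [0, 0.112, -0.32, 0, 0, 0, -0.185], [0, 0.133, -0.38, 0, 0, 0, -0.22], [0, 0.154, -0.44, 0, 0, 0, -0.255], [0, 0.175, -0.5, 0, 0, 0, -0.29], [0, 0.196, -0.56, 0, 0, 0, -0.325], [0, 0.217, -0.62, 0, 0, 0, -0.36], [0, 0.238, -0.68, 0, 0, 0, -0.395], [0, 0.256, -0.73, 0, 0, 0, -0.43], [0, 0.27, -0.77, 0, 0, 0, -0.46], [0, 0.28, -0.8, 0, 0, 0, -0.485], [0, 0.281, -0.805, 0, 0, 0, -0.499], [0, 0.281, -0.805, 0, 0, 0, -0.499], [0, 0.281, -0.805, 0, 0, 0, -0.499], [0, 0.281, -0.805, 0, 0, 0, -0.499]]}}

```text
clock: 48.87
tcp_pos: [0.6024, 0.0501, 0.1599]
orientation: [2.371, 2.061, -0.002]
contact_force: [-0.4, 0.2, -1.0]
grip_width: 0.0169
```

Call:
{"api": "send_rows", "payload": {"deltas": [[0, 0, 0.007, 0.1, 0, 0, 0], [0, 0, 0.007, 0.25, 0, 0, 0], [0, 0, 0.007, 0.4, 0, 0, 0], [0, 0, 0.007, 0.53, 0, 0, 0], [0, 0, 0.007, 0.63, 0, 0, 0], [0, 0, 0.007, 0.7, 0, 0, 0], [0, 0, 0.007, 0.74, 0, 0, 0], [0, 0, 0.007, 0.756, 0, 0, 0], [0, 0, 0.007, 0.756, 0, 0, 0], [0, 0, 0.007, 0.756, 0, 0, 0]]}}

```text
clock: 49.7
tcp_pos: [0.6044, 0.0518, 0.0475]
orientation: [2.367, 2.064, 0.002]
contact_force: [0.0, -0.1, -1.6]
grip_width: 0.0173
```

Call:
{"api": "send_rows", "payload": {"deltas": [[0, 0, 0, 0.007, 0, 0, 0], [0, 0, 0, 0.007, 0, 0, 0], [0.4, 0, 0, 0.007, 0, 0, 0], [0.7, 0, 0, 0.007, 0, 0, 0], [1, 0, 0, 0.007, 0, 0, 0], [1, 0, 0, 0.007, 0, 0, 0], [1, 0, 0, 0.007, 0, 0, 0], [1, 0, 0, 0.007, 0, 0, 0], [1, 0, 0, -0.1, 0, 0, 0], [1, 0, 0, -0.3, 0, 0, 0], [1, 0, 0, -0.5, 0, 0, 0], [1, 0, 0, -0.7, 0, 0, 0], [1, 0, 0, -0.767, 0, 0, 0], [1, 0, 0, -0.767, 0, 0, 0]]}}

```text
clock: 50.87
tcp_pos: [0.6056, 0.0521, 0.1651]
orientation: [2.365, 2.062, 0.007]
contact_force: [-0.5, 0.4, -0.3]
grip_width: 0.0857
```

Call:
{"api": "send_rows", "payload": {"deltas": [[1, -0.819, -0.469, 0, 0, 0, 0], [1, -0.819, -0.469, 0, 0, 0, 0], [1, -0.819, -0.469, 0, 0, 0, 0], [1, -0.819, -0.469, 0, 0, 0, 0], [1, -0.819, -0.469, 0, 0, 0, 0], [1, -0.819, -0.469, 0, 0, 0, 0]]}}

```text
clock: 51.37
tcp_pos: [0.5161, -0.0618, 0.1608]
orientation: [-2.369, -2.061, 0.002]
contact_force: [-0.7, 0.8, 0.1]
grip_width: 0.0858
```

Call:
{"api": "send_rows", "payload": {"deltas": [[1, -0.819, -0.469, 0, 0, 0, 0], [1, -0.819, -0.469, 0, 0, 0, 0], [1, -0.819, -0.469, 0, 0, 0, 0], [1, -0.819, -0.469, 0, 0, 0, 0], [1, -0.819, -0.469, 0, 0, 0, 0], [1, -0.819, -0.469, 0, 0, 0, 0]]}}

```text
clock: 51.87
tcp_pos: [0.4313, -0.1724, 0.1616]
orientation: [-2.368, -2.064, -0.001]
contact_force: [0.1, 0.5, 0.7]
grip_width: 0.0856
```

Call:
{"api": "send_rows", "payload": {"deltas": [[1, -0.819, -0.469, 0, 0, 0, 0.499], [1, -0.819, -0.469, 0, 0, 0, 0.499], [1, -0.819, -0.469, 0, 0, 0, 0.499], [1, -0.819, -0.469, 0, 0, 0, 0.499], [1, -0.819, -0.469, 0, 0, 0, 0.499], [1, -0.819, -0.469, 0, 0, 0, 0.499], [1, -0.819, -0.469, 0, 0, 0, 0.499], [1, -0.819, -0.469, 0, 0, 0, 0.499], [1, -0.819, -0.469, 0, 0, 0, 0.499], [1, -0.819, -0.469, 0, 0, 0, 0.499], [1, -0.819, -0.469, 0, 0, 0, 0.499], [1, -0.819, -0.469, 0, 0, 0, 0.499], [1, -0.819, -0.469, 0, 0, 0, 0.499], [1, -0.819, -0.469, 0, 0, 0, 0.499], [1, -0.819, -0.469, 0, 0, 0, 0.499], [1, -0.819, -0.469, 0, 0, 0, 0.499]]}}

```text
clock: 53.2
tcp_pos: [0.3456, -0.284, 0.1618]
orientation: [-3.135, 0.202, -0.0]
contact_force: [-0.6, -1.0, 0.5]
grip_width: 0.0854
```

Grip the flask (z≈0.034).

Call:
{"api": "send_rows", "payload": {"deltas": [[1, 0, 0, 0.15, 0, 0, 0], [1, 0, 0, 0.3, 0, 0, 0], [1, 0, 0, 0.45, 0, 0, 0], [1, 0, 0, 0.6, 0, 0, 0], [1, 0, 0, 0.72, 0, 0, 0], [1, 0, 0, 0.81, 0, 0, 0], [1, 0, 0, 0.852, 0, 0, 0], [1, 0, 0, 0.852, 0, 0, 0], [0, 0, 0, 0.852, 0, 0, 0], [0, 0, 0, 0.852, 0, 0, 0], [0, 0, 0, 0.852, 0, 0, 0], [0, 0, 0, 0.852, 0, 0, 0], [0, 0, 0, 0.852, 0, 0, 0], [0, 0, 0, 0.852, 0, 0, 0], [0, 0, 0, 0.852, 0, 0, 0], [0, 0, 0, 0.852, 0, 0, 0]]}}

```text
clock: 54.53
tcp_pos: [0.345, -0.2853, 0.0351]
orientation: [3.133, -0.209, 0.002]
contact_force: [-0.1, 0.8, 5.4]
grip_width: 0.045
```

Call:
{"api": "send_rows", "payload": {"deltas": [[0, 0, 0, -0.04, 0, 0, 0], [0, 0, 0, -0.12, 0, 0, 0], [0, 0, 0, -0.26, 0, 0, 0], [0, 0, 0, -0.4, 0, 0, 0], [0, 0, 0, -0.54, 0, 0, 0], [0, 0, 0, -0.68, 0, 0, 0], [0, 0, 0, -0.79, 0, 0, 0], [0, 0, 0, -0.833, 0, 0, 0], [0, 0, 0, -0.833, 0, 0, 0]]}}

```text
clock: 55.28
tcp_pos: [0.3451, -0.2855, 0.1608]
orientation: [3.132, -0.21, 0.005]
contact_force: [-0.1, -0.6, -0.6]
grip_width: 0.0449
```

Call:
{"api": "send_rows", "payload": {"deltas": [[0, 0.02, -0.04, 0, 0, 0, 0], [0, 0.07, -0.14, 0, 0, 0, 0], [0, 0.14, -0.28, 0, 0, 0, 0], [0, 0.21, -0.42, 0, 0, 0, 0], [0, 0.28, -0.56, 0, 0, 0, 0], [0, 0.33, -0.66, 0, 0, 0, 0], [0, 0.35, -0.7, 0, 0, 0, 0]]}}

```text
clock: 55.87
tcp_pos: [0.4113, -0.1846, 0.1579]
orientation: [-3.133, 0.203, 0.002]
contact_force: [0.8, 0.6, -1.3]
grip_width: 0.0451
```

Call:
{"api": "send_rows", "payload": {"deltas": [[0, 0.02, -0.04, 0, 0, 0, 0], [0, 0.07, -0.14, 0, 0, 0, 0], [0, 0.14, -0.28, 0, 0, 0, 0], [0, 0.21, -0.42, 0, 0, 0, 0], [0, 0.28, -0.56, 0, 0, 0, 0], [0, 0.33, -0.66, 0, 0, 0, 0], [0, 0.35, -0.7, 0, 0, 0, 0]]}}

```text
clock: 56.45
tcp_pos: [0.4772, -0.0889, 0.1586]
orientation: [-3.134, 0.206, 0.0]
contact_force: [0.5, -0.3, -1.7]
grip_width: 0.0451
```

Call:
{"api": "send_rows", "payload": {"deltas": [[0, 0.02, -0.04, 0, 0, 0, 0], [0, 0.07, -0.14, 0, 0, 0, 0], [0, 0.14, -0.28, 0, 0, 0, 0], [0, 0.21, -0.42, 0, 0, 0, 0], [0, 0.28, -0.56, 0, 0, 0, 0], [0, 0.33, -0.66, 0, 0, 0, 0], [0, 0.35, -0.7, 0, 0, 0, 0], [0, 0.35, -0.7, 0, 0, 0, 0], [0, 0.35, -0.7, 0, 0, 0, 0], [0, 0.35, -0.7, 0, 0, 0, 0]]}}

```text
clock: 57.28
tcp_pos: [0.5414, 0.0043, 0.1586]
orientation: [3.133, -0.213, -0.002]
contact_force: [-0.5, 0.0, -1.6]
grip_width: 0.045
```

Call:
{"api": "send_rows", "payload": {"deltas": [[0, 0, 0, 0.1, 0, 0, 0], [0, 0, 0, 0.25, 0, 0, 0], [0, 0, 0, 0.4, 0, 0, 0], [0, 0, 0, 0.53, 0, 0, 0], [0, 0, 0, 0.64, 0, 0, 0], [0, 0, 0, 0.72, 0, 0, 0], [0, 0, 0, 0.77, 0, 0, 0], [0, 0, 0, 0.793, 0, 0, 0], [0, 0, 0, 0.793, 0, 0, 0], [0, 0, 0, 0.793, 0, 0, 0]]}}

```text
clock: 58.12
tcp_pos: [0.543, 0.0063, 0.0407]
orientation: [-3.135, 0.21, -0.002]
contact_force: [-0.2, -0.0, -1.7]
grip_width: 0.0453
```

Call:
{"api": "send_rows", "payload": {"deltas": [[0, 0, 0, 0.012, 0, 0, 0], [0, 0, 0, 0.012, 0, 0, 0], [0.6, 0, 0, 0.012, 0, 0, 0], [0.8, 0, 0, 0.012, 0, 0, 0], [1, 0, 0, 0.012, 0, 0, 0], [1, 0, 0, 0.012, 0, 0, 0], [1, 0, 0, 0.012, 0, 0, 0], [1, 0, 0, 0.012, 0, 0, 0], [1, 0, 0, -0.1, 0, 0, 0], [1, 0, 0, -0.3, 0, 0, 0], [1, 0, 0, -0.5, 0, 0, 0], [1, 0, 0, -0.7, 0, 0, 0], [1, 0, 0, -0.9, 0, 0, 0], [1, 0, 0, -0.95, 0, 0, 0], [1, 0, 0, -0.95, 0, 0, 0]]}}

```text
clock: 59.37
tcp_pos: [0.5441, 0.0066, 0.1853]
orientation: [-3.134, 0.21, -0.008]
contact_force: [0.5, -0.1, 0.6]
grip_width: 0.0855
```

Call:
{"api": "send_rows", "payload": {"deltas": [[1, -0.3, 0.98, -0.2, 0, 0, 0], [1, -0.3, 0.98, -0.2, 0, 0, 0], [1, -0.3, 0.98, -0.2, 0, 0, 0], [1, -0.3, 0.98, -0.2, 0, 0, 0], [1, -0.3, 0.98, -0.2, 0, 0, 0], [1, -0.3, 0.98, -0.2, 0, 0, 0]]}}

```text
clock: 59.87
tcp_pos: [0.4768, -0.1353, 0.2114]
orientation: [3.134, -0.217, -0.003]
contact_force: [-0.1, -0.1, 0.7]
grip_width: 0.0854
```

Call:
{"api": "send_rows", "payload": {"deltas": [[1, -0.2, 0.98, 0, 0, 0, 0], [1, -0.2, 0.98, 0, 0, 0, 0], [1, -0.2, 0.98, 0, 0, 0, 0], [1, -0.2, 0.98, 0, 0, 0, 0], [1, -0.2, 0.98, 0, 0, 0, 0], [1, -0.2, 0.98, 0, 0, 0, 0], [1, -0.2, 0.98, 0, 0, 0, 0], [1, -0.2, 0.98, 0, 0, 0, 0]]}}

```text
clock: 60.53
tcp_pos: [0.43, -0.2727, 0.2121]
orientation: [-3.134, 0.203, 0.001]
contact_force: [-0.7, 0.5, -0.0]
grip_width: 0.0851
```

```bash
python3 - <<'E'
from h import *
t0=load('t0');t=grab('top','t3')
x=lambda d:cv2.resize(d['pixels'][165:265,225:345],(400,333),interpolation=cv2.INTER_CUBIC)
y=lambda d:cv2.resize(d['pixels'][120:300,115:425],(400,232))
s=grab('side','s3')
z=cv2.resize(s['pixels'][150:290,150:390],(400,232))
cv2.imwrite('pics/m3.png',np.vstack([np.hstack([x(t0),x(t)]),np.hstack([y(t),z])])[:,:,::-1]);print(r.get_obs()['tcp_pos'])
E
```

```text
[ 0.42980104 -0.27324707  0.21236051]
```

View pics/m3.png

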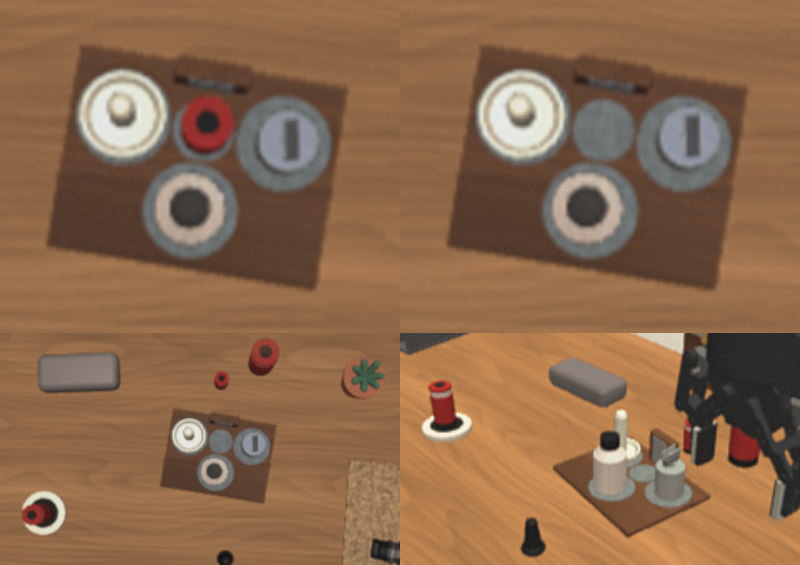

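```bash
python3 -c "
from bench import r
print(r.hand_in())"
```

```text
the job is handed in; nothing more can be done
None
```

The job is handed in at about 60 s on the robot's clock (limit 147 s). `hand_in` gives no verdict, so these are only my own checks.

I moved the note clip, ring dish and flask to the cork mat, stood the bike light on the charging pad, then put the three back on their tray discs.

- **Mat:** a camera check before I picked up the light showed all three standing on the mat, with the light still on the tray.
- **Light:** it stands upright within about 3 mm of the pad's middle (limit 14 mm). My early pad readings differed by up to 8 mm between cameras. That came from a rough side-view reading; after re-reading it and checking the wrist view, they agreed to about 2–3 mm.
- **Dish, clip and flask:** the last pictures show each upright and within about 1 pixel (2–3 mm) of its starting spot (limit 15 mm).
- **Bystanders and robot:** the tip cap, pot and glasses case look unmoved, judged by eye only. The gripper was open and clear of everything, with only noise on the force reading.

No check failed.

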